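# Shut, latch and set the drying box

### The job

Start the drying box on the model in it: push its lid fully shut, then swing the steel latch bar across until it rests home in its catch on the lid, and then turn the timer knob so that its pointer stands at the arrowhead mark on the dial. Leave the other things on the bench where they are.

Things in the scene. Friction and masses are not known exactly. Their poses are not given: they have to be found in the camera images.
- box: plywood drying box, fixed, 220 (x) x 340 (y) x 130 mm high. Origin: centre of its underside; its -x side is the front, facing the robot within some yaw. The left part (+y, 210 wide) is an open bay under a hinged lid; the right part (-y, 130 wide) is a level aluminium deck at 130 mm height carrying the latch (near the front) and the timer knob (near the back).
- lid (a joint): lid angle, rad: 0 fully closed (flat, top face 130 mm above the bench, flush with the deck), positive as it opens upward; starts between about 0.6 and 1.05. The hinge is stiff (about 0.35 N m of friction, lid 0.25 kg): the lid stays where it is left and must be pushed all the way down; a few N near the front edge suffice.
- lid_hinge (a point): point on the lid's hinge line at the back of the box, in the lid's top face plane, at the middle of the lid's width; box frame (100, 63.5, 130) mm. The hinge line runs along the box's y axis. The point turns with the lid.
- lid_press (a point): point on the lid's top (outer) face, 195 mm from the hinge line, 15 mm behind the front edge, behind the small wooden pull tab; box frame (-95, 100, 130) mm when closed: a good place to push the lid shut. Its z axis is the lid's outward normal. Lid: plywood, 201 mm wide, 210 mm deep, 10 mm thick.
- latch (a joint): latch angle, rad: 0 closed, the bar lying across the lid in the catch against its stop; positive as it swings level towards the front of the box and round (anticlockwise seen from above); starts between about 1.65 and 2.4, off the lid. Friction about 0.06 N m (1.2 N at the peg); stays where left.
- latch_pivot (a point): centre of the latch's vertical pivot, on the deck's surface; box frame (-55, -60, 130) mm.
- latch_peg (a point): top centre of the round upright steel peg on the latch bar, 12 mm in diameter and standing 32 mm above the bar, 50 mm from the pivot. Peg top 172 mm, bar top 140 mm above the bench. The flat steel bar (13 mm wide, 6 thick) reaches 99 mm from the pivot. Closed, the peg is at box frame (-55, -10) mm.
- catch (a point): the catch on the lid: underside centre of the lip of a steel L-shaped keeper, 22 mm wide (box y 25 to 47 mm), up to 18.5 mm above the lid, open to the front; with the lid shut it is at box frame (-55, 36, 144) mm, and the closed latch bar's end lies under it.
- timer (a joint): timer knob angle, rad: grows as the knob is turned clockwise seen from above; at 0 the pointer points along the box's -y axis. Friction about 0.03 N m; stays where left.
- timer_grip (a point): top centre of the timer knob, on its vertical axis, 165 mm above the bench; box frame (45, -105) mm. Black knob: disc 48 mm across up to 9 mm above the deck, with an upright grip bar 44 long, 12 thick, from 9 up to 35 mm above the deck. The bar lies along the pointer direction.
- timer_pointer (a point): pointer direction of the knob: point 30 mm from the knob's axis, just off the small white nose on the disc's rim (a white line on that half of the grip bar shows it too).
- dial_mark (a point): the setting mark on the flat dial plate round the knob: point 30 mm from the knob's axis, at the inner tip of the one white arrowhead (10 mm, on a dark round plate 92 mm across, 3 mm high). Fixed; where it stands on the dial differs from job to job, 0.6 to 1.5 rad clockwise of the pointer's start.
- tray: black plastic tray of wooden sticks, 120 x 170 x 40 mm, loose, not needed for the job; origin under its middle
- tin: closed paint tin, 84 mm across, height 70 mm, loose, not needed for the job; origin under its middle
- spatula: spatula lying flat, length about 200 mm, loose, not needed for the job; origin under its middle (lies along its x axis)
- offcut: dark wooden offcut 90 x 45 x 28 mm, loose, not needed for the job; origin under its middle
- jar: glass jar 60 mm across, height 85 mm, loose, not needed for the job; origin under its middle
- stone: marble tile 70 x 70 x 20 mm, loose, not needed for the job; origin under its middle
- cup: white cup 72 mm across, height 85 mm, loose, not needed for the job; origin under its middle

How it is judged:
By the outcome, as a careful person would: the job done as asked, in the order asked, and still so for the second after the job is handed in, with the robot touching nothing.
It also fails if it takes over 61 s, if anything falls off the work surface, if the arm or the gripper's body presses on something with over 40 N, if the wrist force passes 120 N, or if a joint passes its speed limit or range.

### The arm

A 6-joint arm with a two-finger parallel gripper is mounted at the origin on the work surface. World frame = base frame: x ahead of the robot, y to its left, z up, the work surface at z = 0. Lengths are in m, angles in rad, forces in N, time in s.
With the tool pointing down it reaches from about 0.4 to 0.825 m from the base axis. Payload 7 kg.
Tool frame: the origin (TCP) lies at the very end of the fingers, on their centre line; the grasp point (between the pads) lies 19 mm behind it (arm.pinch_z is the z of the grasp point in the tool frame, in m); z points along the fingers, y is the direction in which the jaws open and shut (so a half turn about z gives the same grasp; the last joint's range is limited). The gripper opens to 88 mm and grips with 3 to 60 N. Pads are 19 mm wide; open, the fingers measure 130 mm over their backs; the gripper's body (78 mm by 193 mm) begins 47 mm behind the grasp point.
Start: joints at [1.594, 0.359, 0.012, 0, -1.224, -0.288], TCP at [0.177, 0.651, 0.227] pointing down, gripper open.
Joint ranges: [-3.07, 3.07], [-1.43, 2.12], [-1.02, 1.25], [-3.03, 1.67], [-3.05, -0], [-3.03, 3.03]. Speed limits (rad/s): [2.39, 2.39, 3.01, 3.14, 3.14, 3.14].

### API

Orientations are given as [roll, pitch, yaw] about the fixed x, y, z axes, in that order (R = Rz(yaw) Ry(pitch) Rx(roll)).
In Python, from station import arm gives the robot as it stands.
- The arm moves only by the tool drive_tool, never from a script. Its argument "targets" is a list of rows, each a list of 6 numbers: the shift along the world's x, y, z in units of 0.04 m (1.0 is 0.04 m), then the turn, a rotation vector about the world's x, y, z in units of 6 degrees (1.0 is 6 degrees). In form: [[x, y, z, wx, wy, wz], ...]. A call has 1 to 5 rows; each row shifts and turns the commanded pose from where the row before left it; what a row does not reach is not made up. A row lasts 1/8 s, in which the tool goes at most 62.5 mm and 10.7 degrees, less where a joint would pass 70% of its speed; a pose out of reach is approached as far as the arm can. A call with a number of a shift or a turn outside -1 to 1 is refused whole. A call with a gripper value outside its range is refused whole. "claw" is the opening, from 0 (shut) to 1 (fully open), set as the call begins (left out, the last holds). The fingers move at their own pace and stop on an object; "newtons" is the grip in N (left out, the last holds). Time passes only in rows, so rows that do not move let the fingers close. It gives the time, the measured TCP pose, the force and the opening at its end, in the units of the state.
- arm.get_state(): the state, without advancing time (a new reading comes with each control period).
- arm.grab_frame(name): name is "scene" or "top" or "wrist"; returns (picture, depth): 384x512x3 uint8, red, green, blue; 384x512 float32, m along the optical axis (not along the pixel's ray), 0 where there is no reading.
- arm.get_calibration(name): a dict with "mtx" (3x3 intrinsics, pixels), "origin" and "rotation" of the camera in the world. Camera axes: x right, y up, looking along -z (the intrinsics and any distortion apply to the point x, -y, -z); pixel columns grow to the right and rows downward; lengths in m; the calibration is good to about 2 mm. A picture is of the moment at which its call begins: read the wrist's pose just before it. get_calibration takes no time and is no camera call; for the wrist camera it gives the pose at the moment of the call.
- arm.job_done(): hands the job in, once; it reports no verdict.
Trained networks look in the newest picture that a camera, given by its name, has taken for a name from the list of things; names that differ only in an ending like _2 or _b are one class to them, and where a whole thing is asked for, a point or a joint stands for the part that bears it (a point fixed in the world has none). Each returns a list of dicts, best first, with "score" (0 to 1); they miss things now and then, are a little off and sometimes report something else, mostly with a low value. They report only what shows in the picture. A call takes as long as a camera call.
- arm.search_frame(target, camera): "point" ([x, y, z] in m, in the coordinates of the camera as it stood for that picture, good to about 4 mm: the middle of the surface that is visible of it).
- arm.cut_out(target, camera): "pixels" (384x512 bool, what is visible of it).
- arm.landmark_of(target, camera): "point" ([x, y, z] in m, in the coordinates of the camera as it stood for that picture, good to about 4 mm: a listed point, or the origin of a listed thing).
The state is a dict: "t": time; "q": joint angles; "qd": joint speeds; "joint_efforts": joint torques, N m; "eef_pos": TCP position; "ee_rot": TCP orientation; "force": force on the tool from outside, world axes, zero at the start; "moment": the same for the moment, N m; "width": finger opening in m.
Only numpy, scipy, OpenCV 4.12 (cv2) and the standard library are available. Lean on these libraries where they do the work, as an engineer would, in place of code of your own. Each camera call takes 0.05 s, during which the arm holds its last target. There are 200 camera calls.

## Working session

There is one attempt and no reset: what is moved stays moved. The work goes in short steps, Python scripts to look and compute and a tool call to move; the robot and the scene stay as the last step left them, time stands still between calls to the robot, and variables do not carry over. Pictures are saved under pics/ and viewed, about 8 in all and at most 12, crops included, and the job is handed in when it is done.

Besides the shell and the picture viewer there is one more tool, called after "Call:" as name([rows], argument=value, ...), one row to a line, values as JSON. drive_tool: Moves the arm, as the interface text tells. Shifts and turns lie within -1 to 1; 1 stands for 0.04 m of shift or 6 degrees of turn. Its arguments: {"type":"object","properties":{"targets":{"type":"array"},"claw":{"type":"number"},"newtons":{"type":"number"}},"required":["targets"]}

```bash
mkdir -p pics; cat > h.py <<'E'
import numpy as np, cv2
from station import arm
def w(name,p):
    c=arm.get_calibration(name); return np.array(c["origin"])+np.array(c["rotation"])@np.array(p)
def lm(t,cam,f='landmark_of'):
    r=getattr(arm,f)(t,cam)
    return [(np.round(w(cam,d["point"])*1000).tolist(),round(d["score"],2)) for d in r[:2]]
def snap(cam,fn,crop=None,scale=1):
    im,d=arm.grab_frame(cam)
    o=im if crop is None else im[crop[1]:crop[3],crop[0]:crop[2]]
    o=cv2.resize(o,None,fx=scale,fy=scale,interpolation=cv2.INTER_CUBIC)
    cv2.imwrite("pics/"+fn,o[:,:,::-1]); return im,d
E
python3 - <<'E'
from h import *
ims=[]
for c in ["scene","top"]:
    im,d=arm.grab_frame(c); ims.append(im)
    print(c,arm.get_calibration(c)["origin"])
    for t in ["box","lid_hinge","lid_press","latch_pivot","latch_peg","catch","timer_grip","timer_pointer","dial_mark","tray","tin","jar","cup","offcut","stone","spatula"]:
        print(t,lm(t,c))
    cv2.imwrite(f"pics/{c}0.png",im[:,:,::-1])
print(arm.get_state())
E
```

```text
scene [0.71756002 0.54664236 1.25447881]
box [([-2704.0, -2875.0, -2167.0], 0.29)]
lid_hinge [([-2701.0, -2872.0, -2164.0], 0.9)]
lid_press [([-2268.0, -2439.0, -1731.0], 0.86)]
latch_pivot [([-2888.0, -3059.0, -2351.0], 0.59)]
latch_peg []
catch [([-2399.0, -2570.0, -1862.0], 0.61)]
timer_grip [([-3458.0, -3629.0, -2921.0], 0.68), ([-2846.0, -3017.0, -2309.0], 0.65)]
timer_pointer [([-2953.0, -3124.0, -2416.0], 0.73)]
dial_mark [([-2940.0, -3110.0, -2403.0], 0.77)]
tray [([-2723.0, -2894.0, -2186.0], 0.72), ([-2935.0, -3106.0, -2398.0], 0.52)]
tin [([-3447.0, -3618.0, -2910.0], 0.82)]
jar [([-2834.0, -3005.0, -2297.0], 0.73)]
cup [([-2956.0, -3127.0, -2419.0], 0.58)]
offcut [([-2933.0, -3104.0, -2396.0], 0.83)]
stone [([-3399.0, -3570.0, -2862.0], 0.62)]
spatula [([-3142.0, -3313.0, -2605.0], 0.64)]
top [0.39373207 0.02470977 1.45971862]
box [([2668.0, 2299.0, 3734.0], 0.74), ([2492.0, 2123.0, 3558.0], 0.55)]
lid_hinge [([2479.0, 2110.0, 3545.0], 0.56)]
lid_press [([2212.0, 1842.0, 3277.0], 0.63), ([2489.0, 2120.0, 3555.0], 0.39)]
latch_pivot [([2482.0, 2112.0, 3548.0], 0.54), ([246
[... 614 characters left out ...]
, 3732.0], 0.57)]
spatula [([2637.0, 2268.0, 3703.0], 0.68)]
{'t': 1.7, 'q': array([ 1.59411062e+00,  3.58593235e-01,  1.19134613e-02, -2.11651313e-06,
       -1.22410116e+00, -2.88085645e-01]), 'qd': array([-0.00023967,  0.00149466,  0.00204028, -0.00041328, -0.0010167 ,
        0.00024701]), 'joint_efforts': array([ 6.04293855e-04, -5.82363939e+01,  2.93290168e+01,  7.00197995e+00,
        1.24846291e-02, -2.83605254e-05]), 'eef_pos': array([0.17666041, 0.65145557, 0.22657111]), 'ee_rot': array([-3.14157846e+00,  6.28286862e-06, -2.64772072e-01]), 'force': array([ 0.69039398, -0.37017392, -0.63722944]), 'moment': array([-0.02387782,  0.02642096, -0.00854615]), 'width': 0.08737314234217577}
```

```bash
python3 - <<'E'
from h import *
for c in ["scene","top","wrist"]: print(arm.get_calibration(c))
E
```

```text
{'mtx': array([[468.18938892,   0.        , 248.90776708],
       [  0.        , 468.18938892, 197.12257939],
       [  0.        ,   0.        ,   1.        ]]), 'origin': array([0.71756002, 0.54664236, 1.25447881]), 'rotation': array([ 0.45012439, -0.00610139,  2.84631769])}
{'mtx': array([[492.97082536,   0.        , 248.17963813],
       [  0.        , 492.97082536, 194.84588921],
       [  0.        ,   0.        ,   1.        ]]), 'origin': array([0.39373207, 0.02470977, 1.45971862]), 'rotation': array([ 0.13078369,  0.01223189, -1.54923915])}
{'mtx': array([[283.72968586,   0.        , 261.61274987],
       [  0.        , 283.72968586, 190.39720999],
       [  0.        ,   0.        ,   1.        ]]), 'origin': array([0.24732923, 0.63183019, 0.38360335]), 'rotation': array([-2.74811998e-01, -6.85601763e-04, -1.83594532e+00])}
```

View pics/top0.png

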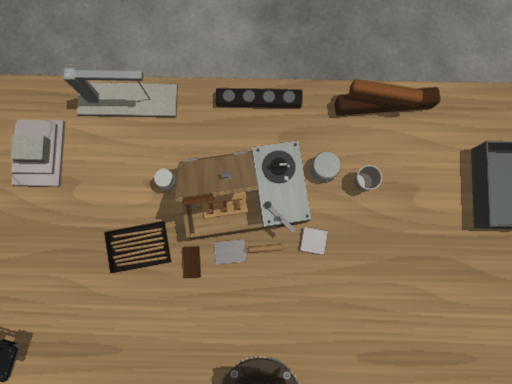

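View pics/scene0.png

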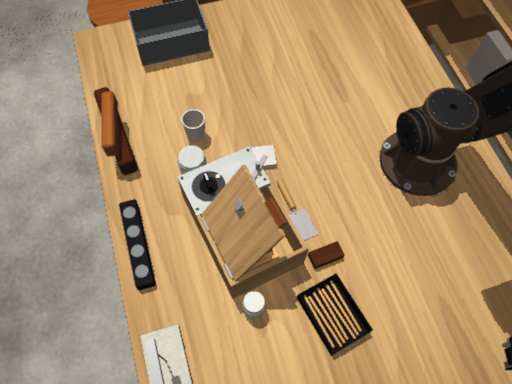

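The top view shows the robot base at (260,380), the box around (243,190) with its lid up, the latch peg near (268,205) with the bar to (293,230), and the knob at (279,166). The scene view agrees. The rotation is in rpy form, so I'll fix the helper.

```bash
sed -i 's/^from station.*/&\nfrom scipy.spatial.transform import Rotation as R/; s/np.array(c\["rotation"\])@np.array(p)/R.from_euler("xyz",c["rotation"]).apply(p)/' h.py
python3 - <<'E'
from h import *
for c in ["scene","top"]:
    for t in ["box","lid_hinge","lid_press","latch_pivot","latch_peg","catch","timer_grip","timer_pointer","dial_mark"]:
        print(c,t,lm(t,c))
for t in ["tray","tin","jar","cup","offcut","stone","spatula"]: print(t,lm(t,"top"))
im,d=arm.grab_frame("top")
cv2.imwrite("pics/top1.png",cv2.resize(im[120:270,160:360],None,fx=4,fy=4,interpolation=cv2.INTER_CUBIC)[:,:,::-1])
E
```

```text
scene box [([676.0, 135.0, 130.0], 0.29)]
scene lid_hinge [([674.0, 137.0, 130.0], 0.9)]
scene lid_press [([555.0, 153.0, 288.0], 0.86)]
scene latch_pivot [([544.0, -9.0, 129.0], 0.59)]
scene latch_peg []
scene catch [([600.0, 99.0, 266.0], 0.61)]
scene timer_grip [([667.0, -178.0, -4.0], 0.68), ([647.0, -38.0, 163.0], 0.65)]
scene timer_pointer [([648.0, -66.0, 136.0], 0.73)]
scene dial_mark [([622.0, -52.0, 133.0], 0.77)]
top box [([589.0, 62.0, 4.0], 0.74), ([622.0, -56.0, 131.0], 0.55)]
top lid_hinge [([673.0, 140.0, 133.0], 0.56)]
top lid_press [([557.0, 151.0, 290.0], 0.63), ([648.0, -68.0, 138.0], 0.39)]
top latch_pivot [([671.0, 139.0, 132.0], 0.54), ([542.0, -5.0, 133.0], 0.5)]
top latch_peg [([507.0, -40.0, 173.0], 0.76), ([421.0, 44.0, -1.0], 0.59)]
top catch [([594.0, 97.0, 265.0], 0.88)]
top timer_grip []
top timer_pointer [([651.0, -64.0, 138.0], 0.48)]
top dial_mark [([622.0, -55.0, 135.0], 0.84), ([544.0, -9.0, 134.0], 0.17)]
tray [([425.0, 362.0, 1.0], 0.94), ([671.0, -178.0, -5.0], 0.61)]
tin [([671.0, -176.0, -3.0], 0.84), ([555.0, 155.0, 288.0], 0.46)]
jar [([599.0, 99.0, 265.0], 0.54)]
cup [([634.0, -298.0, 2.0], 0.93), ([673.0, -177.0, -2.0], 0.48)]
offcut [([387.0, 203.0, 5.0], 0.71)]
stone [([454.0, -144.0, 1.0], 0.57)]
spatula [([423.0, 45.0, 2.0], 0.68)]
```

View pics/top1.png

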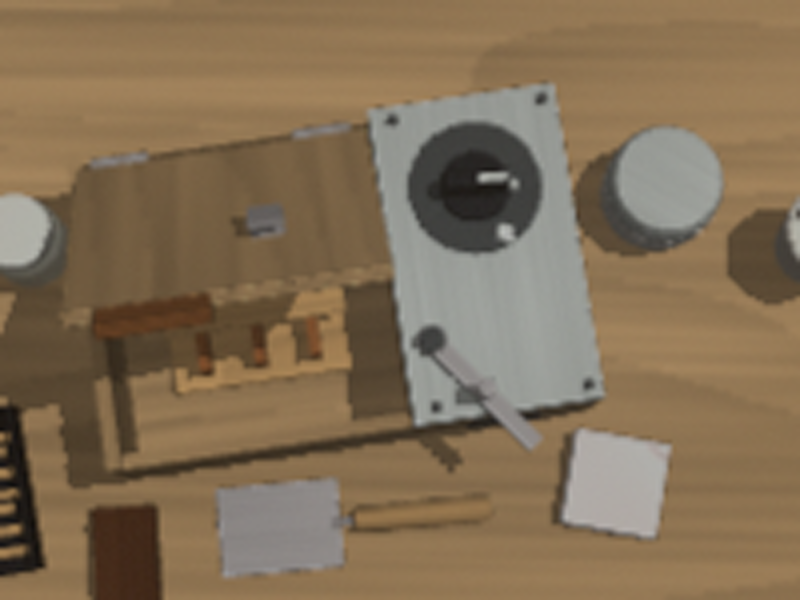

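Crop: the knob's nose is at right (515,184), the arrowhead at (506,232), and the latch points front-right with its peg at about (485,388). Next I'll fit the box pose and plan the path.

```bash
cat > plan.py <<'E'
from h import *
from scipy.optimize import least_squares
B=np.array([[100,63.5],[100,63.5],[-55,-60],[-55,-60],[45,-105],[0,0]])
W=np.array([[674,137],[673,140],[544,-9],[542.5,-7],[647,-38],[589,62]])
rot=lambda a:np.array([[np.cos(a),-np.sin(a)],[np.sin(a),np.cos(a)]])
s=least_squares(lambda p:(B@rot(p[2]).T+p[:2]-W).ravel(),[589,62,.16],loss='soft_l1',f_scale=3)
X0,Y0,yaw=s.x
bw=lambda x,y:(rot(yaw)@[x,y]+[X0,Y0])
E
python3 - <<'E'
from plan import *
print(s.x,np.degrees(yaw),np.round(s.fun.reshape(-1,2),1))
k=bw(45,-105);p=bw(-55,-60);print("knob",k,"pivot",p,"peg closed",bw(-55,-10))
ang=lambda v:np.degrees(np.arctan2(v[1],v[0]))
print("ptr",ang(np.array([649.5,-66])-k),"mark",ang(np.array([622,-54])-k),"latch",ang(np.array([507,-40])-p),"boxy",np.degrees(yaw)+90)
lp=rot(-yaw)@(np.array([556,152])-[X0,Y0]);print("press box",lp,"theta",np.arctan2(159,100-lp[0]))
for th in [1.05,.95,.8,.65,.5,.35,.2,.1,0]:
    print(th,np.round(bw(100-195*np.cos(th)+9.5,100)),round(130+195*np.sin(th)))
E
```

```text
[5.86645660e+02 5.99146917e+01 1.65523005e-01] 9.483769619804056 [[ 0.8  2. ]
 [ 1.8 -1. ]
 [-1.7  0.7]
 [-0.2 -1.3]
 [ 1.3  1.8]
 [-2.4 -2.1]]
knob [648.33127635 -36.23563195] pivot [542.28347532  -8.32749881] peg closed [534.04506479  40.98911697]
ptr -87.75138684172325 mark -145.99446999652363 latch -138.0870036304985 boxy 99.48376961980405
press box [-15.05407336  95.87614592] theta 0.944399494405512
1.05 [582. 161.] 299
0.95 [566. 158.] 289
0.8 [544. 154.] 270
0.65 [525. 151.] 248
0.5 [509. 148.] 223
0.35 [497. 146.] 197
0.2 [490. 145.] 169
0.1 [487. 145.] 149
0 [486. 144.] 130
```

Call:
drive_tool([
  [0.3,-0.6,0.9,0,0,0.4],
  [0.75,-0.9,0.9,0,0,0.4],
  [0.75,-0.9,0.9,0,0,0.4],
  [0.75,-0.9,0.4,0,0,0.4],
  [0.75,-0.9,0,0,0,0.4],
], claw=0, newtons=20)

```text
t: 3.62
eef_pos: [0.3097, 0.4828, 0.3526]
ee_rot: [-3.138, -0.001, -0.054]
force: [0.2, -0.7, -0.4]
width: 0.0433
```

Call:
drive_tool([
  [0.75,-0.9,0,0,0,0.4],
  [0.75,-0.9,0,0,0,0.4],
  [0.75,-0.9,0,0,0,0.4],
  [0.75,-0.9,0,0,0,0.4],
  [0.75,-0.9,0,0,0,0.4],
])

```text
t: 4.25
eef_pos: [0.4594, 0.3021, 0.3509]
ee_rot: [-3.141, -0.0, 0.156]
force: [0.3, 0.5, 0.1]
width: 0.0007
```

Call:
drive_tool([
  [0.8,-0.9,0,0,0,0],
  [0.9,-0.9,0,0,0,0],
  [0.9,-0.9,0,0,0,0],
  [0.7,-0.5,0,0,0,0],
  [0,0,0,0,0,0],
])

```text
t: 4.88
eef_pos: [0.592, 0.1737, 0.3497]
ee_rot: [3.141, 0.001, 0.151]
force: [0.1, -0.0, 0.0]
width: 0.0004
```

Call:
drive_tool([
  [-0.25,-0.35,-0.95,0,0,0],
  [-0.4,-0.05,-0.57,0,0,0],
  [-0.3,-0.05,-0.25,0,0,0],
  [-0.25,-0.05,-0.23,0,0,0],
  [0,0,0,0,0,0],
])

```text
t: 5.5
eef_pos: [0.5417, 0.1556, 0.2706]
ee_rot: [-3.141, 0.0, 0.155]
force: [0.0, -0.3, -0.6]
width: 0.0006
```

Call:
drive_tool([
  [-0.42,-0.1,-0.55,0,0,0],
  [-0.4,-0.07,-0.63,0,0,0],
  [-0.3,-0.05,-0.65,0,0,0],
])

```text
t: 5.88
eef_pos: [0.4981, 0.1471, 0.1976]
ee_rot: [-3.141, -0.002, 0.154]
force: [0.7, 0.2, -0.2]
width: 0.0004
```

```bash
python3 - <<'E'
from h import *
print(arm.get_state()["force"])
a,_=arm.grab_frame("scene");b,_=arm.grab_frame("top")
cv2.imwrite("pics/p3.png",np.hstack([cv2.resize(x,None,fx=2.6,fy=2.6)for x in(a[120:320,150:300],b[120:320,160:310])])[:,:,::-1])
E
```

```text
[ 0.74666929  0.16637616 -0.16047279]
```

View pics/p3.png

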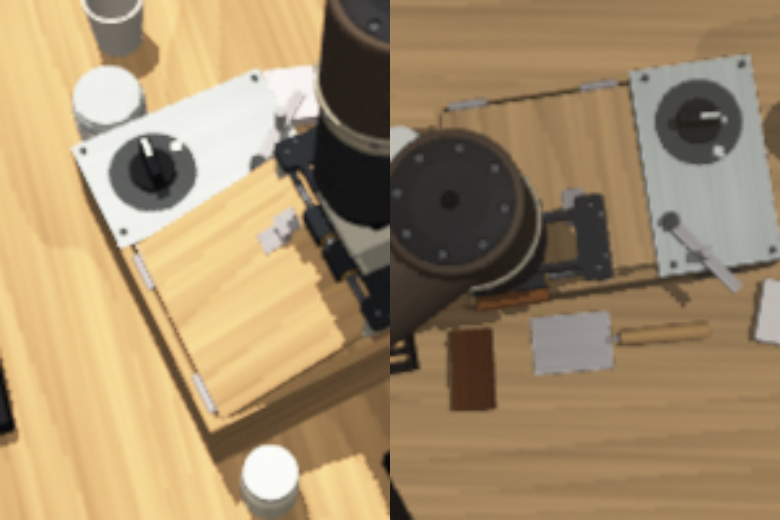

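The lid follows the finger and is nearly flat. I'll keep pressing it down.

Call:
drive_tool([
  [-0.2,-0.05,-0.7,0,0,0],
  [-0.07,0,-0.5,0,0,0],
  [0,0,-0.42,0,0,0],
  [0,0,-0.1,0,0,0],
  [0,0,-0.05,0,0,0],
])

```text
t: 6.6
eef_pos: [0.4878, 0.145, 0.1299]
ee_rot: [3.141, -0.001, 0.155]
force: [-17.9, -0.5, 36.2]
width: 0.0004
```

Call:
drive_tool([
  [0,0,1,0,0,0],
  [0,0,1,0,0,0.8],
  [0,-0.4,0.3,0,0,0.8],
  [0.1,-0.85,0,0,0,1],
  [0.1,-0.9,0,0,0,1],
], claw=0.5)

```text
t: 7.22
eef_pos: [0.4963, 0.0583, 0.2205]
ee_rot: [3.141, -0.002, 0.536]
force: [-0.3, 0.1, 0.8]
width: 0.0418
```

Call:
drive_tool([
  [0.1,-0.9,0,0,0,1],
  [0.1,-0.9,0,0,0,0.9],
  [0,-0.5,0,0,0,0],
  [0,0,0,0,0,0],
])

```text
t: 7.72
eef_pos: [0.504, -0.0344, 0.2199]
ee_rot: [3.141, -0.001, 0.728]
force: [0.5, -0.0, -0.1]
width: 0.0439
```

```bash
python3 - <<'E'
from plan import *
for c in ["scene","top","wrist"]:
    im,d=arm.grab_frame(c)
    for t in ["lid_press","catch","latch_peg","latch_pivot"]: print(c,t,lm(t,c))
cv2.imwrite("pics/w4.png",im[:,:,::-1])
print(bw(-95,100),bw(-55,36)); st=arm.get_state();print(st["eef_pos"],st["ee_rot"],st["q"],st["t"])
E
```

```text
scene lid_press [([649.0, -63.0, 136.0], 0.64), ([472.0, 141.0, 132.0], 0.6)]
scene catch [([527.0, 89.0, 144.0], 0.76), ([453.0, -142.0, -1.0], 0.38)]
scene latch_peg [([505.0, -39.0, 169.0], 0.75)]
scene latch_pivot [([540.0, -8.0, 130.0], 0.54)]
top lid_press [([590.0, 62.0, 5.0], 0.48)]
top catch []
top latch_peg []
top latch_pivot []
wrist lid_press []
wrist catch [([521.0, 84.0, 142.0], 0.71)]
wrist latch_peg [([509.0, -49.0, 171.0], 0.74)]
wrist latch_pivot [([542.0, -8.0, 127.0], 0.69), ([422.0, 40.0, 6.0], 0.39)]
[476.467269   142.89494327] [526.4657271   86.36040349]
[ 0.50306378 -0.03329203  0.21855978] [3.14159044e+00 3.38760368e-05 7.30178533e-01] [ 3.24193283e-01  8.13633514e-02 -3.69024662e-01  1.71237365e-05
 -1.12043856e+00  1.97677412e+00] 8.475
```

View pics/w4.png

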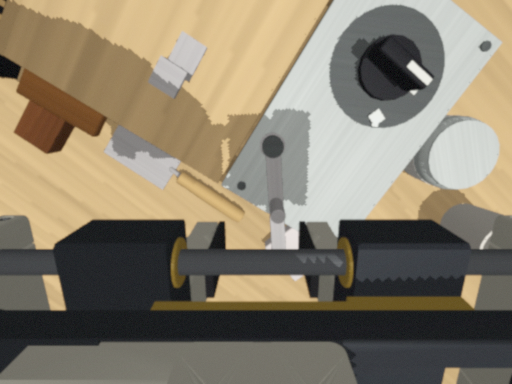

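The wrist view shows the lid shut and level. The latch bar is between the open fingers, with the peg at about (275,210). I'll lower over the peg and grip it.

Call:
drive_tool([
  [0.08,-0.23,-0.5,0,0,0],
  [0,0,-0.7,0,0,0],
  [0,0,-0.65,0,0,0],
  [0,0,0,0,0,0],
])

```text
t: 8.98
eef_pos: [0.5049, -0.0429, 0.143]
ee_rot: [-3.14, 0.003, 0.73]
force: [-1.0, 0.2, -0.4]
width: 0.0443
```

Call:
drive_tool([
  [0,0,0,0,0,0],
  [0,0,0,0,0,0],
  [0,0,0,0,0,0],
  [0,0,0,0,0,0],
], claw=0, newtons=6)

```text
t: 9.48
eef_pos: [0.5066, -0.0427, 0.1452]
ee_rot: [3.141, -0.001, 0.73]
force: [0.2, -1.2, 1.7]
width: 0.0114
```

Gripped: the opening is 11.4 mm against a 12 mm peg. Next I'll compute the arc.

```bash
python3 - <<'E'
from plan import *
p=bw(-55,-60); c=arm.get_state()["eef_pos"][:2]*1000; a=np.degrees(np.arctan2(*(c-p)[::-1])); e=np.degrees(yaw)+90-360
print(a,e,np.linalg.norm(c-p))
n=25; prev=c
for t in np.linspace(a,e,n+1)[1:]:
    q=p+50*np.array([np.cos(np.radians(t)),np.sin(np.radians(t))]); d=np.round((q-prev)/40,2); prev=prev+d*40; print(d.tolist(),end=' ')
print((e-a)/n/6)
E
```

```text
-136.12363859065385 -260.51623038019596 49.52728571331657
[-0.08, 0.07] [-0.06, 0.09] [-0.06, 0.09] [-0.05, 0.1] [-0.04, 0.1] [-0.03, 0.11] [-0.02, 0.1] [-0.01, 0.11] [-0.01, 0.11] [0.01, 0.11] [0.01, 0.1] [0.03, 0.11] [0.03, 0.1] [0.05, 0.1] [0.05, 0.1] [0.06, 0.09] [0.07, 0.08] [0.07, 0.08] [0.08, 0.07] [0.09, 0.07] [0.09, 0.06] [0.1, 0.05] [0.1, 0.04] [0.1, 0.03] [0.11, 0.02] -0.8292839452636142
```

Call:
drive_tool([
  [-0.08,0.07,0,0,0,-0.83],
  [-0.06,0.09,0,0,0,-0.83],
  [-0.06,0.09,0,0,0,-0.83],
  [-0.05,0.1,0,0,0,-0.83],
  [-0.04,0.1,0,0,0,-0.83],
])

```text
t: 10.1
eef_pos: [0.4959, -0.0242, 0.1452]
ee_rot: [3.141, -0.003, 0.293]
force: [2.9, -1.1, 0.1]
width: 0.012
```

Call:
drive_tool([
  [-0.03,0.11,0,0,0,-0.83],
  [-0.02,0.1,0,0,0,-0.83],
  [-0.01,0.11,0,0,0,-0.83],
  [-0.01,0.11,0,0,0,-0.83],
  [0.01,0.11,0,0,0,-0.83],
])

```text
t: 10.72
eef_pos: [0.4942, -0.0026, 0.1453]
ee_rot: [-3.141, -0.004, -0.141]
force: [6.5, -2.4, -4.1]
width: 0.0117
```

Call:
drive_tool([
  [0.03,0.1,0,0,0,-0.83],
  [0.03,0.11,0,0,0,-0.83],
  [0.03,0.1,0,0,0,-0.83],
  [0.05,0.1,0,0,0,-0.83],
  [0.05,0.1,0,0,0,-0.83],
])

```text
t: 11.35
eef_pos: [0.5016, 0.0172, 0.1453]
ee_rot: [-3.14, -0.003, -0.576]
force: [6.6, -4.5, -1.8]
width: 0.0117
```

Call:
drive_tool([
  [0.06,0.09,0,0,0,-0.83],
  [0.07,0.08,0,0,0,-0.83],
  [0.07,0.08,0,0,0,-0.83],
  [0.08,0.07,0,0,0,-0.83],
  [0.09,0.07,0,0,0,-0.83],
])

```text
t: 11.98
eef_pos: [0.5156, 0.032, 0.1452]
ee_rot: [-3.141, -0.002, -1.011]
force: [4.1, -7.3, 0.8]
width: 0.0117
```

Call:
drive_tool([
  [0.09,0.06,0,0,0,-0.83],
  [0.1,0.05,0,0,0,-0.83],
  [0.1,0.04,0,0,0,-0.83],
  [0.1,0.03,0,0,0,-0.83],
  [0.11,0.02,0,0,0,-0.83],
])

```text
t: 12.6
eef_pos: [0.5342, 0.0394, 0.145]
ee_rot: [3.14, -0.002, -1.446]
force: [-10.8, -7.1, 6.9]
width: 0.0117
```

Call:
drive_tool([
  [0.04,0,0,0,0,0],
  [0.03,0,0,0,0,0],
])

```text
t: 12.85
eef_pos: [0.5342, 0.0396, 0.1442]
ee_rot: [3.135, -0.001, -1.444]
force: [-11.9, -2.2, 8.0]
width: 0.0124
```

```bash
python3 - <<'E'
from plan import *
st=arm.get_state();print(st["eef_pos"],st["force"],bw(-55,-10))
im,d=snap("wrist","w5.png")
for t in ["catch","latch_peg","latch_pivot"]: print(t,lm(t,"wrist"))
E
```

```text
[0.53422874 0.0395863  0.14417336] [-11.9389465   -2.15704045   8.02006928] [534.04506479  40.98911697]
catch [([522.0, 83.0, 141.0], 0.6)]
latch_peg [([539.0, 36.0, 172.0], 0.69)]
latch_pivot [([544.0, -8.0, 127.0], 0.74)]
```

View pics/w5.png

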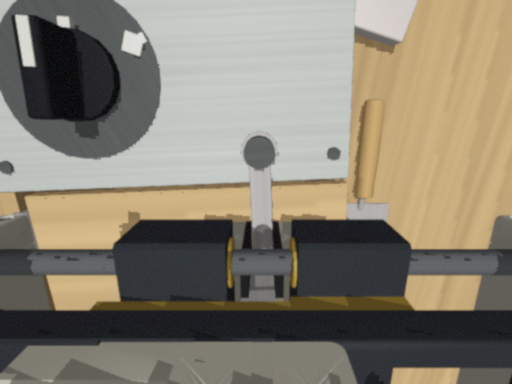

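The wrist view shows the bar lying straight across the lid, and extra push gave no advance, so it is against its stop. I'll release and rise.

Call:
drive_tool([
  [0,0,0,0,0,0],
  [0,0,0,0,0,0],
  [0,0,0,0,0,0],
  [0,0,1,0,0,0],
  [0,0,1,0,0,0],
], claw=0.5)

```text
t: 13.68
eef_pos: [0.5375, 0.0411, 0.2253]
ee_rot: [3.141, -0.0, -1.443]
force: [1.0, 0.1, 0.5]
width: 0.0432
```

Call:
drive_tool([
  [0.2,-0.3,0.4,0,0,0],
  [0.5,-0.4,0.2,0,0,0],
  [0.5,-0.4,0,0,0,0],
  [0,0,0,0,0,0],
])

```text
t: 14.18
eef_pos: [0.5864, -0.0037, 0.2481]
ee_rot: [3.141, -0.0, -1.444]
force: [-1.2, -0.1, -1.4]
width: 0.0438
```

```bash
python3 - <<'E'
from plan import *
k=bw(45,-105);print("k",k,bw(-55,-10),bw(-55,36))
st=arm.get_state();print(st["eef_pos"],st["ee_rot"],st["t"],st["q"][5])
for c in ["scene","wrist"]:
    im,d=arm.grab_frame(c)
    cv2.imwrite(f"pics/{c}6.png",im[:,:,::-1])
    for t in ["latch_peg","latch_pivot","timer_grip","timer_pointer","dial_mark"]: print(c,t,lm(t,c))
E
```

```text
k [648.33127635 -36.23563195] [534.04506479  40.98911697] [526.4657271   86.36040349]
[ 0.5864174  -0.00367125  0.24806742] [ 3.14127151e+00 -1.49217596e-04 -1.44431216e+00] 14.175 -0.2005377280073363
scene latch_peg [([531.0, 42.0, 171.0], 0.47), ([647.0, -65.0, 135.0], 0.2)]
scene latch_pivot [([542.0, -11.0, 128.0], 0.55), ([585.0, 64.0, -1.0], 0.54)]
scene timer_grip [([645.0, -40.0, 164.0], 0.7), ([677.0, 136.0, 127.0], 0.16)]
scene timer_pointer [([649.0, -66.0, 136.0], 0.61)]
scene dial_mark [([623.0, -53.0, 132.0], 0.87)]
wrist latch_peg []
wrist latch_pivot [([544.0, -11.0, 125.0], 0.58)]
wrist timer_grip [([648.0, -40.0, 165.0], 0.9)]
wrist timer_pointer [([649.0, -70.0, 135.0], 0.56)]
wrist dial_mark [([623.0, -59.0, 130.0], 0.7)]
```

View pics/wrist6.png

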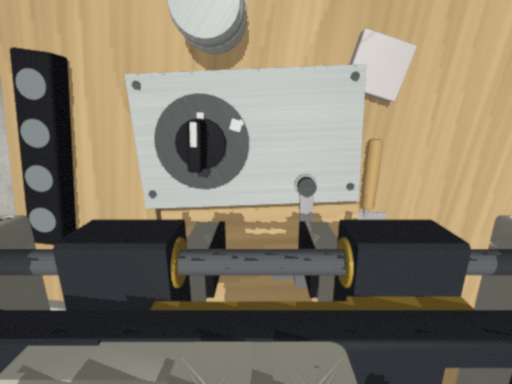

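The wrist view shows the knob at (200,143), its nose at (200,116), the arrowhead at (236,125), and the bar lying across the lid. I'll measure the dial angles precisely by back-projection.

```bash
cat > dial.py <<'E'
from plan import *
def rays(cam,px,z):
    c=arm.get_calibration(cam);K=c["mtx"];px=np.atleast_2d(px).astype(float)
    v=np.c_[(px[:,0]-K[0,2])/K[0,0],-(px[:,1]-K[1,2])/K[1,1],-np.ones(len(px))]
    v=R.from_euler("xyz",c["rotation"]).apply(v);o=np.array(c["origin"])
    return (o+v*((z-o[2])/v[:,2])[:,None])[:,:2]*1000
ang=lambda v:np.degrees(np.arctan2(v[1],v[0]))
def dial(cam,im):
    k=bw(45,-105); H,W=im.shape[:2]
    yy,xx=np.mgrid[:H,:W]; px=np.c_[xx.ravel(),yy.ravel()]
    g=im.min(2).astype(float)
    r=rays(cam,px,.133)-k; rad=np.hypot(*r.T).reshape(H,W)
    # plate centre from dark pixels
    m=((g<110)&(rad<52)).astype(np.uint8)
    cs,_=cv2.findContours(m,cv2.RETR_EXTERNAL,cv2.CHAIN_APPROX_NONE); c=max(cs,key=cv2.contourArea)[:,0]
    P=rays(cam,c,.133); (cx,cy),rr=cv2.minEnclosingCircle(P.astype(np.float32)); k2=np.array([cx,cy])
    pol=cv2.convexHull(c)
    ins=np.zeros((H,W),np.uint8);cv2.fillPoly(ins,[pol],1)
    wm=((g>135)&(ins>0)).astype(np.uint8)
    n,l,s,ce=cv2.connectedComponentsWithStats(wm)
    print("plate",k2,rr,"model k",k)
    for i in range(1,n):
        if s[i,4]<4: continue
        for z in(.133,.139,.165):
            q=rays(cam,ce[i],z)[0]-k2; print(ce[i].round(1),s[i,4],z,"r",np.hypot(*q).round(1),"ang",ang(q).round(1))
E
python3 - <<'E'
from dial import *
im=cv2.imread("pics/wrist6.png")[:,:,::-1]; dial("wrist",im)
im=cv2.imread("pics/scene6.png")[:,:,::-1]; dial("scene",im)
E
```

```text
plate [648.00994873 -38.8811264 ] 44.494747161865234 model k [648.33127635 -36.23563195]
[199.5 114.9] 51 0.133 r 25.9 ang -82.3
[199.5 114.9] 51 0.139 r 26.0 ang -85.1
[199.5 114.9] 51 0.165 r 27.2 ang -96.7
[235.6 124.6] 150 0.133 r 37.3 ang -145.3
[235.6 124.6] 150 0.139 r 37.9 ang -145.3
[235.6 124.6] 150 0.165 r 40.5 ang -145.3
[193. 134.] 173 0.133 r 11.3 ang -41.8
[193. 134.] 173 0.139 r 10.8 ang -49.1
[193. 134.] 173 0.165 r 11.0 ang -83.8
plate [647.29821777 -39.79698944] 48.69922637939453 model k [648.33127635 -36.23563195]
[210.2 169.3] 6 0.133 r 44.8 ang -112.3
[210.2 169.3] 6 0.139 r 41.5 ang -113.5
[210.2 169.3] 6 0.165 r 27.6 ang -121.7
[196.  175.3] 7 0.133 r 42.5 ang -54.6
[196.  175.3] 7 0.139 r 40.0 ang -51.5
[196.  175.3] 7 0.165 r 30.9 ang -33.1
[206.4 177.2] 15 0.133 r 20.8 ang -92.7
[206.4 177.2] 15 0.139 r 17.5 ang -91.9
[206.4 177.2] 15 0.165 r 3.6 ang -72.7
[217.5 176.3] 11 0.133 r 33.9 ang -154.0
[217.5 176.3] 11 0.139 r 32.1 ang -158.7
[217.5 176.3] 11 0.165 r 27.7 ang 175.3
[223.5 178.5] 6 0.133 r 44.5 ang -175.4
[223.5 178.5] 6 0.139 r 43.7 ang -179.5
[223.5 178.5] 6 0.165 r 43.2 ang 162.1
```

Call:
drive_tool([
  [0.77,-0.44,0,0,0,-0.3],
  [0.77,-0.44,-0.2,0,0,0],
  [0,0,-0.8,0,0,0],
  [0,0,-0.8,0,0,0],
  [0,0,-0.75,0,0,0],
])

```text
t: 15.4
eef_pos: [0.647, -0.0383, 0.1454]
ee_rot: [3.141, -0.0, -1.475]
force: [0.3, -0.4, 0.0]
width: 0.043
```

Call:
drive_tool([
  [0,0,0,0,0,0],
  [0,0,0,0,0,0],
  [0,0,0,0,0,0],
  [0,0,0,0,0,0],
  [0,0,0,0,0,0],
], claw=0, newtons=15)

```text
t: 16.02
eef_pos: [0.6483, -0.0379, 0.1481]
ee_rot: [-3.138, 0.0, -1.474]
force: [2.2, 1.6, 4.6]
width: 0.0119
```

Call:
drive_tool([
  [0,0,0,0,0,-0.92],
  [0,0,0,0,0,-0.92],
  [0,0,0,0,0,-0.92],
  [0,0,0,0,0,-0.92],
  [0,0,0,0,0,-0.92],
])

```text
t: 16.65
eef_pos: [0.6482, -0.0379, 0.148]
ee_rot: [-3.139, 0.001, -1.959]
force: [1.8, 1.0, 6.2]
width: 0.012
```

Call:
drive_tool([
  [0,0,0,0,0,-0.92],
  [0,0,0,0,0,-0.92],
  [0,0,0,0,0,-0.92],
  [0,0,0,0,0,-0.92],
  [0,0,0,0,0,-0.92],
])

```text
t: 17.27
eef_pos: [0.6481, -0.0378, 0.148]
ee_rot: [-3.14, 0.002, -2.44]
force: [0.1, 1.4, 5.8]
width: 0.0121
```

Call:
drive_tool([
  [0,0,0,0,0,-0.92],
  [0,0,0,0,0,0],
  [0,0,0,0,0,0],
])

```text
t: 17.65
eef_pos: [0.6481, -0.0378, 0.148]
ee_rot: [-3.14, 0.003, -2.534]
force: [1.1, 1.7, 5.6]
width: 0.0117
```

Call:
drive_tool([
  [0,0,0,0,0,0],
  [0,0,0,0,0,0],
  [0,0,0,0,0,0],
  [0,0,1,0,0,0],
  [0,0,1,0,0,0],
], claw=0.5)

```text
t: 18.27
eef_pos: [0.6466, -0.0383, 0.2269]
ee_rot: [3.141, -0.002, -2.534]
force: [0.6, 0.1, 0.4]
width: 0.0434
```

Call:
drive_tool([
  [-0.5,0.2,0.5,0,0,1],
  [-0.5,0.3,0.1,0,0,1],
  [-0.5,0.3,0,0,0,1],
  [0,0,0,0,0,1],
  [0,0,0,0,0,1],
])

```text
t: 18.9
eef_pos: [0.5866, -0.006, 0.2507]
ee_rot: [3.142, 0.0, -2.007]
force: [0.4, 0.0, -0.1]
width: 0.0435
```

Call:
drive_tool([
  [0,0,0,0,0,1],
  [0,0,0,0,0,1],
  [0,0,0,0,0,1],
  [0,0,0,0,0,1],
  [0,0,0,0,0,0],
])

```text
t: 19.52
eef_pos: [0.5869, -0.0062, 0.2504]
ee_rot: [3.141, -0.0, -1.592]
force: [0.7, 0.1, -0.1]
width: 0.0436
```

```bash
python3 - <<'E'
from dial import *
st=arm.get_state();print(st["eef_pos"],st["ee_rot"],st["t"])
arm.grab_frame("scene")
for t in ["latch_peg","catch","timer_grip","timer_pointer","dial_mark"]: print(t,lm(t,"scene"))
im,d=snap("wrist","w7.png"); dial("wrist",im)
for t in ["timer_grip","timer_pointer","dial_mark"]: print(t,lm(t,"wrist"))
E
```

```text
[ 0.58689033 -0.00620537  0.25038518] [ 3.1411285e+00 -1.2266132e-04 -1.5923036e+00] 19.525
latch_peg []
catch [([531.0, 89.0, 142.0], 0.92)]
timer_grip [([644.0, -38.0, 164.0], 0.68)]
timer_pointer []
dial_mark [([625.0, -52.0, 127.0], 0.78), ([527.0, 89.0, 142.0], 0.27)]
plate [647.58734131 -38.74351501] 44.513179779052734 model k [648.33127635 -36.23563195]
[229.1 133. ] 151 0.133 r 37.2 ang -145.4
[229.1 133. ] 151 0.139 r 38.1 ang -145.5
[229.1 133. ] 151 0.165 r 41.5 ang -145.7
[218.6 140.5] 45 0.133 r 24.8 ang -144.7
[218.6 140.5] 45 0.139 r 25.9 ang -144.8
[218.6 140.5] 45 0.165 r 30.6 ang -145.2
[200.  154.4] 159 0.133 r 1.9 ang -135.1
[200.  154.4] 159 0.139 r 3.5 ang -140.4
[200.  154.4] 159 0.165 r 10.3 ang -144.7
timer_grip [([648.0, -39.0, 165.0], 0.96)]
timer_pointer [([623.0, -59.0, 135.0], 0.55)]
dial_mark [([623.0, -59.0, 130.0], 0.58)]
```

View pics/w7.png

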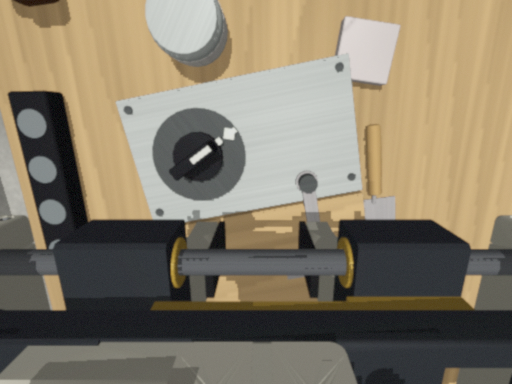

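The pointer is within 1° of the arrowhead (-144.8° against -145.4°). I'll move the arm aside and check the latch and lid.

Call:
drive_tool([
  [0,0.3,1,0,0,0],
  [0,1,0.8,0,0,0],
  [-0.3,1,0.5,0,0,0],
  [-0.5,1,0,0,0,0],
  [-0.5,1,0,0,0,0],
])

```text
t: 20.65
eef_pos: [0.5344, 0.1671, 0.3428]
ee_rot: [-3.141, 0.0, -1.592]
force: [0.2, 0.3, -0.2]
width: 0.0439
```

Call:
drive_tool([
  [-0.5,1,0,0,0,0],
  [-0.5,1,0,0,0,0],
  [-0.5,1,0,0,0,0],
  [-0.5,1,0,0,0,0],
  [-0.5,1,0,0,0,0],
])

```text
t: 21.28
eef_pos: [0.4342, 0.3671, 0.3428]
ee_rot: [-3.141, 0.0, -1.592]
force: [0.5, -0.1, 0.9]
width: 0.0438
```

```bash
python3 - <<'E'
from dial import *
ims={}
for c in ["scene","top"]:
    ims[c],_=arm.grab_frame(c)
    for t in ["lid_press","catch","latch_peg","latch_pivot"]: print(c,t,lm(t,c))
for t in ["tray","tin","cup","offcut","stone","spatula"]: print(t,lm(t,"top")[:1])
print("want",bw(-95,100),bw(-55,36),bw(-55,-10))
cv2.imwrite("pics/p8.png",np.hstack([cv2.resize(x,None,fx=3.2,fy=3.2,interpolation=cv2.INTER_CUBIC)for x in(ims["scene"][140:320,170:290],ims["top"][130:310,170:290])])[:,:,::-1])
E
```

```text
scene lid_press [([473.0, 143.0, 133.0], 0.86)]
scene catch [([527.0, 90.0, 143.0], 0.94)]
scene latch_peg [([533.0, 44.0, 170.0], 0.6)]
scene latch_pivot [([544.0, -8.0, 129.0], 0.63)]
top lid_press [([475.0, 141.0, 130.0], 0.79), ([588.0, 60.0, 4.0], 0.42)]
top catch [([526.0, 85.0, 147.0], 0.77), ([632.0, -296.0, 3.0], 0.72)]
top latch_peg [([533.0, 43.0, 171.0], 0.7)]
top latch_pivot [([544.0, -6.0, 133.0], 0.68)]
tray [([424.0, 362.0, -0.0], 0.72)]
tin [([672.0, -179.0, -4.0], 0.95)]
cup [([632.0, -298.0, 2.0], 0.86)]
offcut [([389.0, 205.0, 4.0], 0.87)]
stone [([454.0, -146.0, 1.0], 0.64)]
spatula [([422.0, 44.0, 2.0], 0.82)]
want [476.467269   142.89494327] [526.4657271   86.36040349] [534.04506479  40.98911697]
```

View pics/p8.png

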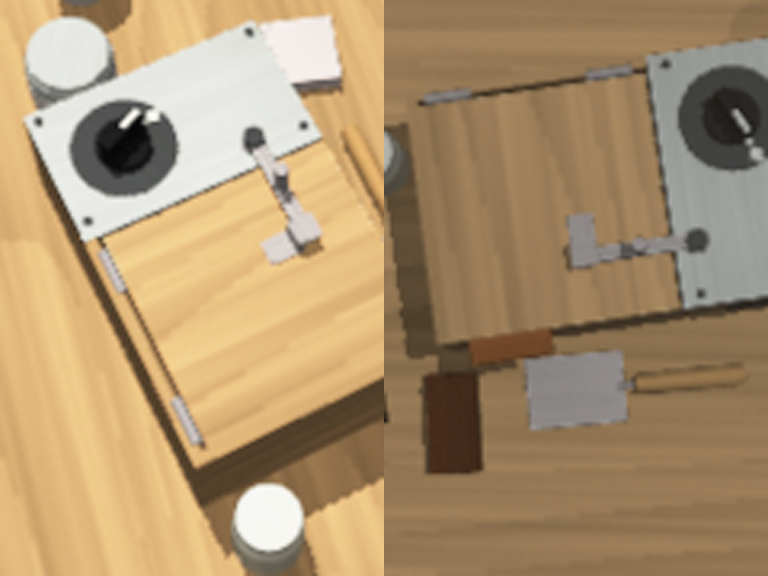

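Both views show the lid flush, the bar parallel to the hinge line with its end under the keeper, and the pointer on the arrowhead. Nothing else has moved.

```bash
python3 -c "
from station import arm
print(arm.job_done(), arm.get_state()['t'])"
```

```text
the job is handed in; nothing more can be done
the job is handed in; nothing more can be done
```

I shut the lid, swung the latch bar into its catch and turned the timer knob to the arrowhead, in that order. I handed the job in at about 22 s of the 61 s allowed; no verdict was reported.

- **Lid:** it is flush with the deck. The press point was seen at 130–133 mm height against 130 mm nominal.
- **Latch:** the bar stopped moving against about 12 N of push and lies under the keeper, parallel to the hinge line. The networks placed the peg within 2–3 mm of its closed position, which is within their error.
- **Timer:** the pointer stands at -144.8° and the mark at -145.4°, a difference of about 0.6°.
- **Other things:** the tray, tin, cup, offcut, stone and spatula show within 3 mm of where they started, which is within measurement error. The networks never found the jar reliably; in the pictures it still stands beside the box.
- **Forces and clearance:** the largest wrist force in the move reports was about 40 N, from the fingertips pressing the lid shut. The arm was clear of everything when I handed in.

No check failed. The two knob-centre estimates, from the fitted box position and from the picture of the dial, differed by about 2.6 mm. I used the one from the picture, and the grip on the knob was good.

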